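Find the filled tin by its weight and press its lid home

ROBOT

A 6-joint arm with a two-finger parallel gripper is mounted at the origin on a cart in front of the work surface, level with it; the furniture and walls round the work are solid. World frame = base frame: x ahead of the robot, y to its left, z up, the work surface at z = 0. Lengths are in m, angles in rad, forces in N, time in s.
With the tool pointing down it reaches from about 0.425 to 0.95 m from the base axis. Payload 3.5 kg.
Tool frame: the origin (TCP) lies midway between the tips of the shut fingers; the grasp point (between the pads) lies 19 mm behind it (ctrl.pinch_z is the distance from the TCP to the grasp point, in m); z points along the fingers, y is the line along which they close (so a half turn about z gives the same grasp; the last joint's range is limited). The gripper opens to 85 mm and grips with 20 to 120 N. Pads are 22 mm wide; open, the fingers measure 114 mm over their backs; the gripper's body (76 mm by 85 mm) begins 54 mm behind the grasp point. The pads swing forward as they close: fully open they stand 13 mm farther back than shut.
Start: joints at [-0.15, 0.286, 1.577, -0, 1.279, -0.15], TCP at [0.675, 0, 0.231] pointing down, gripper open.
Joint ranges: [-2.77, 2.77], [-0.9, 2.22], [0.21, 2.48], [-1.53, 4.67], [0.24, 2.81], [-2.84, 2.84]. Speed limits (rad/s): [2.79, 2.79, 3.14, 3.14, 3.14, 3.14].

INTERFACE

Orientations are given as a unit quaternion [x, y, z, w].
In Python, from plant import get_state, viewer, sign_off, ctrl gives the robot as it stands. The module is installed in compiled form; this text tells all that it offers.
- The arm moves only by the shell command python3 -m handwheel 'ROWS' [FORCE]. ROWS is JSON, a list that holds one entry, the list of rows, each a list of 5 numbers: the finger opening in m, from 0 to 0.0854, then the shift along the tool's x, y, z in m, then the turn about the tool's z in degrees. In form: [[[claw, x, y, z, spin], ...]]. A call has 1 to 12 rows; each row shifts and turns the commanded pose from where the row before left it, along the tool's axes as they then stand; what a row does not reach is not made up. A row lasts 1/12 s, in which the tool goes at most 41.7 mm and 7.16 degrees, less where a joint would pass 70% of its speed; a pose out of reach is approached as far as the arm can. A call is refused whole if a number of a shift passes 0.0417 or a number of a turn 7.16, either way. A call with a gripper value outside its range is refused whole. The fingers move at their own pace and stop on an object; FORCE is the grip in N (left out, the last holds). Time passes only in rows, so rows that do not move let the fingers close. It gives the time, the measured TCP pose, the force, the opening and the grip force at its end, in the units of the state.
- get_state(): the state, without advancing time (a new reading comes with each control period).
- viewer.read_camera(name): name is "scene" or "side" or "wrist"; returns the picture (384x512x3 uint8, blue, green, red); there is no depth.
- viewer.camera_params(name): a dict with "fov_y" (degrees; the focal length in pixels is half the picture's height over the tangent of half this angle, whatever the lens; pixels are square), "cx", "cy" (the principal point, pixels), "xyz" and "attitude" of the camera in the world; the wrist camera has in their place "hand_eye" (4x4, takes a point from camera to tool coordinates, whose origin is the TCP and whose axes are the flange's). Camera axes: x right, y up, looking along -z (the intrinsics and any distortion apply to the point x, -y, -z); pixel columns grow to the right and rows downward; lengths in m; the calibration is good to about 2 mm. The wrist camera is an equidistant fisheye: a pixel r from the principal point sees the ray r / f radians off the axis. A picture is of the moment at which its call begins: read the wrist's pose just before it. camera_params takes no time and is no camera call.
- sign_off(): hands the job in; it is judged then, once.
Trained networks look in the newest picture that a camera, given by its name, has taken for a name from the list of things; names that differ only in an ending like _2 or _b are one class to them, and where a whole thing is asked for, a point or a joint stands for the part that bears it (a point fixed in the world has none). Each returns a list of dicts, best first, with "confidence" (0 to 1); they miss things now and then, are a little off and sometimes report something else, mostly with a low value. They report only what shows in the picture. A call takes as long as a camera call. They do not tell look-alikes from the thing itself.
- viewer.look_for(camera, name): "extent" ([left, top, width, height] as shares, 0 to 1, of the picture: columns of its width, rows of its height, round what is visible of it).
- viewer.outline_of(camera, name): "mask" (384x512 bool, what is visible of it) and "extent" ([left, top, width, height] as shares, 0 to 1, of the picture: columns of its width, rows of its height, round what is visible of it).
- viewer.pinpoint(camera, name): "xy" ([column, row] as shares, 0 to 1, of the picture: columns of its width, rows of its height: a listed point, or the origin of a listed thing).
The state is a dict: "time": time; "qpos": joint angles; "dq": joint speeds; "joint_efforts": joint torques, N m; "eef_pos": TCP position; "tcp_rot": TCP orientation; "contact_force": force on the tool from outside, world axes, zero at the start; "wrist_torque": the same for the moment, N m; "opening": opening from 0.0 (shut) to 1.0 (fully open); "finger_force": force on a finger pad.
Only numpy, scipy, OpenCV 4.12 (cv2) and the standard library are available. Lean on these libraries where they do the work, as an engineer would, in place of code of your own. Each camera call takes 0.05 s, during which the arm holds its last target. There are 200 camera calls.

TASK

Only one of the three green-banded tins has been filled with screws: lift them just clear of the bench to feel which is the heavy one, setting the light ones back upright where they stood with their lids still loose. Stand the heavy tin in the middle of the black bed of the blue lid press and let go of it, then swing the red-handled lever down to its stop so that the lid is pushed fully home, and let the lever return all the way up. Leave the tin upright on the bed and do not disturb the mug, the wooden offcut or the small bottle.

Things in the scene. Friction and masses are not known exactly. Their poses are not given: they have to be found in the camera images.
- tin_1_centre (a point): Centre (half-way up its 62 mm body, z axis up) of one of three look-alike round metal tins, bare aluminium with a green band, 60 mm across, standing on the bench; its loose lid sticks up to 69 mm above its foot. Grip it round the body from above. An empty tin weighs about 0.16 kg (1.6 N), a filled one 0.53 to 0.70 kg (5.2 to 6.9 N); nothing outside shows which is which.
- tin_1_lid (a joint): How far the 50 mm plug lid of the tin of point tin_1_centre is pushed in, in m: 0 = loose, 6 mm proud of home; 0.006 = fully home, its top 63 mm above the tin's foot. Stiff: about 12 N moves it and it stays where it is.
- tin_2_centre (a point): Centre (half-way up its 62 mm body, z axis up) of one of three look-alike round metal tins, bare aluminium with a green band, 60 mm across, standing on the bench; its loose lid sticks up to 69 mm above its foot. Grip it round the body from above. An empty tin weighs about 0.16 kg (1.6 N), a filled one 0.53 to 0.70 kg (5.2 to 6.9 N); nothing outside shows which is which.
- tin_2_lid (a joint): How far the 50 mm plug lid of the tin of point tin_2_centre is pushed in, in m: 0 = loose, 6 mm proud of home; 0.006 = fully home, its top 63 mm above the tin's foot. Stiff: about 12 N moves it and it stays where it is.
- tin_3_centre (a point): Centre (half-way up its 62 mm body, z axis up) of one of three look-alike round metal tins, bare aluminium with a green band, 60 mm across, standing on the bench; its loose lid sticks up to 69 mm above its foot. Grip it round the body from above. An empty tin weighs about 0.16 kg (1.6 N), a filled one 0.53 to 0.70 kg (5.2 to 6.9 N); nothing outside shows which is which.
- tin_3_lid (a joint): How far the 50 mm plug lid of the tin of point tin_3_centre is pushed in, in m: 0 = loose, 6 mm proud of home; 0.006 = fully home, its top 63 mm above the tin's foot. Stiff: about 12 N moves it and it stays where it is.
- press_bed (a point): Centre of the top of the lid press's bed, a flat black rubber disc 82 mm across in a steel ring, 18 mm above the bench; the tin stands here, open to the sky while the lever is up. x points to the lever's hinge, 135 mm away, z up; y runs along the hinge pin. The blue base plate under it is 12 mm thick, 120 mm wide, and reaches from 75 mm before the bed's centre to 187 mm behind it.
- press_hinge (a point): Middle of the pivot pin of the press's lever, 81 mm above the bench, between two blue cheeks; axes as at press_bed (x away from the bed, y along the pin). The lever swings about y, the parts of it past the pin towards the bed going down.
- lever_grip_a (a point): Middle of the red sleeve (56 mm long) on the +y side of the lever's cross handle, a round bar 22 mm thick, parallel to the hinge pin; 40 mm to the side of the 12 mm lever bar. It moves on a 236 mm circle round the pin: at rest 304 mm above the bench and 77 mm behind the pin; at the stop 105 mm above the bench and 100 mm beyond the bed's centre, away from the hinge.
- lever_grip_b (a point): The same on the -y side: middle of the other red sleeve. Either sleeve can be pinched from above, fingers closing square to the bar (the bar turns in the grip), and led round its circle and back; or it can be pushed.
- lever (a joint): Swing of the press lever in rad: 0 = at rest, leaning back past upright, clear of the bed; 1.80 = down at its stop, level, its black foot having pushed the lid home. A spring (about 3 N at the handle near the stop, plus about 7 N for the lid over the last 0.05 rad, fully home only right at the stop) swings it back up within about a second if it is let go.
- mug_centre (a point): Middle height of a white mug with a black handle, 82 x 116 x 94 mm, bystander.
- offcut_centre (a point): Centre of a hollowed maple offcut lying on the bench, 45 x 140 x 35 mm, bystander.
- glue_centre (a point): Centre of a small white-capped bottle, 38 mm across and 97 mm high, standing, bystander.
Things that resemble listed ones, but are neither listed nor needed, are in the scene too. What is shaped like the part that bears tin_3_centre but orange or purple is not meant.

How it is judged:
On the way, in this order (a step that is already met when the one before it is completed fails the run):
1. the filled tin stands in the middle of the press bed, let go, its lid still loose and the lever up (((contact force between tin_1 and press above 3.5 N and horizontal distance between tin_1_centre and press_bed below 0.014 m and angle between tin_1_centre's own z axis and vertical below 0.06 rad and value of joint tin_1_lid below 0.003 m and value of joint lever below 0.15 rad and contact force between the fingers and tin_1 below 0.1 N) or (contact force between tin_2 and press above 3.5 N and horizontal distance between tin_2_centre and press_bed below 0.014 m and angle between tin_2_centre's own z axis and vertical below 0.06 rad and value of joint tin_2_lid below 0.003 m and value of joint lever below 0.15 rad and contact force between the fingers and tin_2 below 0.1 N) or (contact force between tin_3 and press above 3.5 N and horizontal distance between tin_3_centre and press_bed below 0.014 m and angle between tin_3_centre's own z axis and vertical below 0.06 rad and value of joint tin_3_lid below 0.003 m and value of joint lever below 0.15 rad and contact force between the fingers and tin_3 below 0.1 N))), for 0.2 s.
2. the lever is at its stop and the lid of the tin on the bed is home (((horizontal distance between tin_1_centre and press_bed below 0.016 m and value of joint tin_1_lid above 0.004 m and value of joint lever above 1.74 rad) or (horizontal distance between tin_2_centre and press_bed below 0.016 m and value of joint tin_2_lid above 0.004 m and value of joint lever above 1.74 rad) or (horizontal distance between tin_3_centre and press_bed below 0.016 m and value of joint tin_3_lid above 0.004 m and value of joint lever above 1.74 rad))), for 0.05 s.
3. the lever has swung back up to rest (value of joint lever below 0.1 rad), for 0.2 s.
At the end, for the whole second after the job is handed in: The filled tin bears on the press bed (over 3.5 N), upright, within 14 mm of its centre, lid in by over 4 of 6 mm; lever within 0.1 rad of rest; both empty tins stand upright and still on the bench within 50 mm of where they began, lids in by under 3 mm (((contact force between tin_1 and press above 3.5 N and horizontal distance between tin_1_centre and press_bed below 0.014 m and angle between each of tin_1_centre, tin_2_centre, tin_3_centre's own z axis and vertical below 0.06 rad and value of joint tin_1_lid above 0.004 m and distance of each of tin_2_centre, tin_3_centre from where it was at the start of the episode below 0.05 m and height (world z) of each of tin_2_centre, tin_3_centre below 0.035 m and value of joint each of tin_2_lid, tin_3_lid below 0.003 m) or (contact force between tin_2 and press above 3.5 N and horizontal distance between tin_2_centre and press_bed below 0.014 m and angle between each of tin_2_centre, tin_1_centre, tin_3_centre's own z axis and vertical below 0.06 rad and value of joint tin_2_lid above 0.004 m and distance of each of tin_1_centre, tin_3_centre from where it was at the start of the episode below 0.05 m and height (world z) of each of tin_1_centre, tin_3_centre below 0.035 m and value of joint each of tin_1_lid, tin_3_lid below 0.003 m) or (contact force between tin_3 and press above 3.5 N and horizontal distance between tin_3_centre and press_bed below 0.014 m and angle between each of tin_3_centre, tin_1_centre, tin_2_centre's own z axis and vertical below 0.06 rad and value of joint tin_3_lid above 0.004 m and distance of each of tin_1_centre, tin_2_centre from where it was at the start of the episode below 0.05 m and height (world z) of each of tin_1_centre, tin_2_centre below 0.035 m and value of joint each of tin_1_lid, tin_2_lid below 0.003 m)) and value of joint lever below 0.1 rad and linear speed of each of tin_1, tin_2, tin_3 below 0.02 m/s); the robot touches nothing.
It fails at once if a tin is tipped by more than 0.5 rad (angle between any of tin_1_centre, tin_2_centre, tin_3_centre's own z axis and vertical above 0.5 rad).
It fails at once if the mug, wooden offcut or small bottle is moved by more than 30 mm (distance of any of mug_centre, offcut_centre, glue_centre from where it was at the start of the episode above 0.03 m).
It also fails if it takes over 72 s, if anything falls off the work surface, if the arm or the gripper's body presses on something with over 40 N, if the wrist force passes 120 N, or if a joint passes its speed limit or range.

## Working session

There is one attempt and no reset: what is moved stays moved. The work goes in short steps, Python scripts to look and compute and a shell command to move; the robot and the scene stay as the last step left them, time stands still between calls to the robot, and variables do not carry over. Pictures are saved under pics/ and viewed, at most 13 in all, crops included, and the job is handed in when it is done.

```bash
mkdir -p pics; cat > h.py <<'E'
import numpy as np, cv2
from scipy.spatial.transform import Rotation as R
from plant import get_state, viewer, sign_off, ctrl
def campose(n,p):
    if n=='wrist':
        s=get_state(); T=np.eye(4); T[:3,:3]=R.from_quat(s['tcp_rot']).as_matrix(); T[:3,3]=s['eef_pos']
        return T@np.array(p['hand_eye'])
    T=np.eye(4); a=np.array(p['attitude'])
    T[:3,:3]=a if a.shape==(3,3) else R.from_quat(a).as_matrix(); T[:3,3]=p['xyz']; return T
def ray(n,u,v,T=None):
    p=viewer.camera_params(n); f=192/np.tan(np.radians(p['fov_y'])/2)
    T=campose(n,p) if T is None else T
    x,y=u-p['cx'],v-p['cy']
    if n=='wrist':
        r=np.hypot(x,y)+1e-9; th=r/f; d=np.array([np.sin(th)*x/r,-np.sin(th)*y/r,-np.cos(th)])
    else: d=np.array([x/f,-y/f,-1])
    return T[:3,3],T[:3,:3]@d
def atz(n,u,v,z,T=None):
    o,d=ray(n,u,v,T); return o+d*(z-o[2])/d[2]
E
python3 - <<'E'
from h import *
for n in ('scene','side','wrist'):
    p=viewer.camera_params(n); print(n,{k:np.round(v,3).tolist() if not isinstance(v,str) else v for k,v in p.items()})
    im=viewer.read_camera(n); cv2.imwrite(f'pics/{n}0.png',im)
    for nm,z in (('tin_1_centre',.031),('press_bed',.018),('press_hinge',.081),('lever_grip_a',.304),('mug_centre',.047),('offcut_centre',.017),('glue_centre',.048)):
        for d in viewer.pinpoint(n,nm):
            u,v=d['xy'][0]*512,d['xy'][1]*384
            print(nm,round(d['confidence'],2),int(u),int(v),atz(n,u,v,z).round(3))
s=get_state();print(s)
a=cv2.imread('pics/scene0.png');b=cv2.imread('pics/side0.png')
E
```

```text
scene {'fov_y': 57.849, 'cx': 257.979, 'cy': 189.855, 'xyz': [-0.063, -0.823, 0.792], 'attitude': [0.462, -0.169, -0.297, 0.818]}
tin_1_centre 0.73 233 240 [ 0.467 -0.06   0.031]
press_bed 0.73 225 209 [0.567 0.129 0.018]
press_hinge 0.59 200 186 [0.533 0.249 0.081]
lever_grip_a 0.96 190 125 [0.568 0.344 0.304]
lever_grip_a 0.93 173 130 [0.493 0.337 0.304]
mug_centre 0.8 265 203 [0.688 0.025 0.047]
mug_centre 0.71 264 258 [ 0.481 -0.208  0.047]
mug_centre 0.4 326 271 [ 0.585 -0.37   0.047]
offcut_centre 0.9 239 190 [0.697 0.208 0.017]
glue_centre 0.69 329 271 [ 0.594 -0.376  0.048]
side {'fov_y': 46.846, 'cx': 250.892, 'cy': 190.83, 'xyz': [-0.183, -1.406, 0.899], 'attitude': [0.52, -0.144, -0.205, 0.817]}
tin_1_centre 0.87 222 230 [ 0.47  -0.044  0.031]
press_bed 0.73 221 211 [0.548 0.129 0.018]
press_hinge 0.77 205 188 [0.525 0.248 0.081]
lever_grip_a 0.93 187 137 [0.475 0.314 0.304]
lever_grip_a 0.79 203 133 [0.561 0.334 0.304]
offcut_centre 0.75 243 199 [0.69  0.194 0.017]
glue_centre 0.79 293 262 [ 0.577 -0.378  0.048]
glue_centre 0.6 222 208 [0.535 0.097 0.048]
wrist {'fov_y': 
[... 297 characters left out ...]
 1.2, 'qpos': array([-1.50028725e-01,  2.86292158e-01,  1.57671779e+00, -7.45568350e-07,
        1.27860217e+00, -1.50002786e-01]), 'dq': array([ 0.00234128, -0.00082267, -0.00144163,  0.00013282,  0.00129699,
       -0.00110913]), 'joint_efforts': array([ 2.29489469e-04, -4.05976260e+01, -2.92931467e+01, -1.67716357e-04,
        5.35381569e-04, -9.63617367e-06]), 'eef_pos': array([6.74977887e-01, 1.33662065e-05, 2.31320450e-01]), 'tcp_rot': array([ 7.07115876e-01,  7.07097686e-01, -6.06500128e-06, -7.62344428e-06]), 'contact_force': array([0.5336248 , 0.05576867, 0.2394965 ]), 'wrist_torque': array([ 0.01211156, -0.03185282,  0.00814357]), 'finger_force': 0.0, 'opening': 0.9970969779594392}
```

View pics/scene0.png

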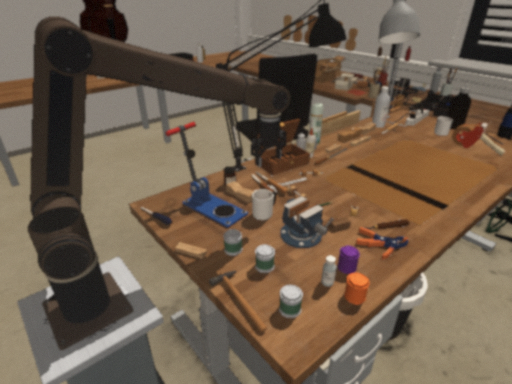

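View pics/side0.png

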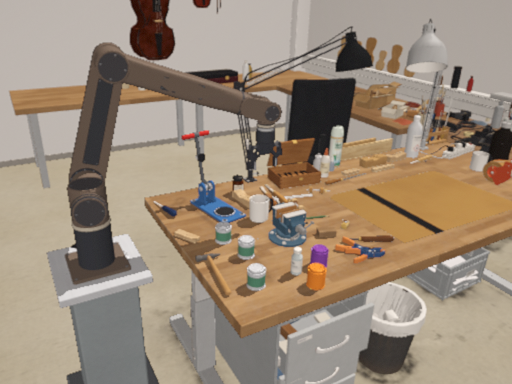

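The scene view shows the green-banded tins at (233,241), (265,259) and (290,301). Look-alikes to reject are the orange pot at (357,289), the purple pot at (348,260) and the white mug at (262,204). The press is at (213,208) with its red handle at (182,128), and the bottle is at (329,271). I'll use a scene crop to check this choice.

```bash
python3 - <<'E'
from h import *
im=cv2.imread('pics/scene0.png'); w=cv2.imread('pics/wrist0.png')
c=cv2.resize(im[170:330,130:390],None,fx=2.3,fy=2.3,interpolation=cv2.INTER_CUBIC)
o=np.zeros((600,800,3),np.uint8); o[:c.shape[0],:c.shape[1]]=c; 
cv2.imwrite('pics/crop1.png',c)
for nm in ('scene','side'):
    for u,v in ([(233,241),(265,259),(290,301),(191,250),(348,260),(357,289)] if nm=='scene' else [(223,233),(246,247),(257,277),(187,237),(320,258),(316,276)]): print(nm,u,v,atz(nm,u,v,.031).round(3))
    viewer.read_camera(nm)
    for d in viewer.look_for(nm,'tin_1_centre'):
        e=d['extent'];u,v=(e[0]+e[2]/2)*512,(e[1]+e[3]/2)*384
        print('tin',nm,round(d['confidence'],2),int(u),int(v),atz(nm,u,v,.034).round(3))
E
```

```text
scene 233 241 [ 0.467 -0.06   0.031]
scene 265 259 [ 0.492 -0.197  0.031]
scene 290 301 [ 0.434 -0.37   0.031]
scene 191 250 [ 0.333 -0.008  0.031]
scene 348 260 [ 0.692 -0.37   0.031]
scene 357 289 [ 0.613 -0.462  0.031]
tin scene 0.56 234 240 [ 0.469 -0.063  0.034]
tin scene 0.42 264 204 [0.694 0.041 0.034]
tin scene 0.41 327 272 [ 0.597 -0.365  0.034]
side 223 233 [ 0.463 -0.061  0.031]
side 246 247 [ 0.494 -0.191  0.031]
side 257 277 [ 0.438 -0.37   0.031]
side 187 237 [ 0.328 -0.027  0.031]
side 320 258 [ 0.693 -0.374  0.031]
side 316 276 [ 0.615 -0.455  0.031]
tin side 0.72 225 231 [ 0.474 -0.06   0.034]
tin side 0.15 222 226 [ 0.481 -0.021  0.034]
```

View pics/crop1.png

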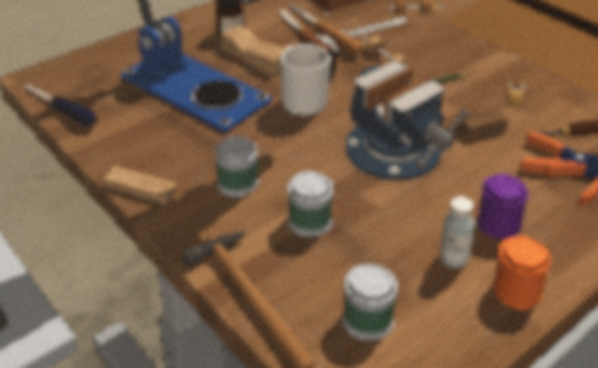

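View pics/wrist0.png

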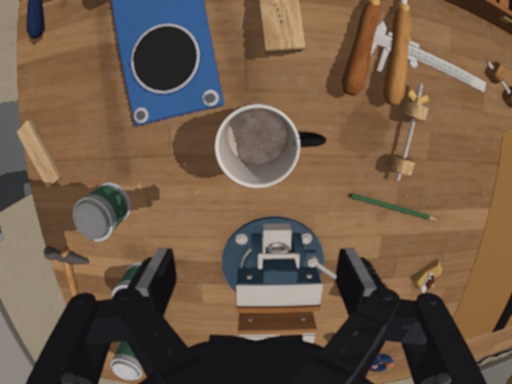

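The crop and wrist view confirm three green-banded tins, at scene (233,241), (265,259) and (290,301). Orange and purple are only the two separate pots. In the wrist view, tin 1 is at (103,211), the bed at (165,58) and the mug at (257,145). I'll go above tin 1.

```bash
python3 -m handwheel '[[[0.0854,-0.01,-0.0347,0.0,0],[0.0854,-0.01,-0.0347,0.0,0],[0.0854,-0.01,-0.0347,0.01,0],[0.0854,-0.01,-0.0347,0.02,0],[0.0854,-0.01,-0.0347,0.025,0],[0.0854,-0.01,-0.0347,0.025,0],[0.0854,0,0,0,0],[0.0854,0,0,0,0]]]' 40
python3 - <<'E'
from h import *
print(get_state()['eef_pos'],get_state()['contact_force'])
cv2.imwrite('pics/w1.png',viewer.read_camera('wrist'))
for nm,z in (('tin_1_centre',.031),('press_bed',.018),('press_hinge',.081)):
    for d in viewer.pinpoint('wrist',nm):
        u,v=d['xy'][0]*512,d['xy'][1]*384
        print(nm,round(d['confidence'],2),int(u),int(v),atz('wrist',u,v,z).round(3))
E
```

```text
time: 2.07
eef_pos: [0.4665, -0.0583, 0.1506]
tcp_rot: [0.708, 0.707, -0.001, -0.003]
contact_force: [0.4, -0.0, 0.2]
opening: 0.997
finger_force: 0.0
[ 0.46646554 -0.05827273  0.1506281 ] [ 0.39307405 -0.03735079  0.24725253]
tin_1_centre 0.2 282 298 [ 0.502 -0.196  0.031]
```

View pics/w1.png

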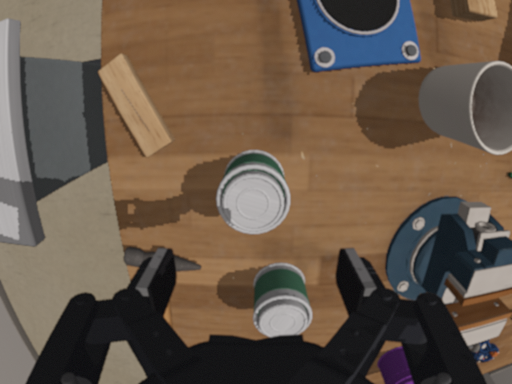

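The wrist view shows tin 1's lid at (254,199), tin 2's lid at (283,317) and the bed disc at about (360,3).

```bash
python3 - <<'E'
from h import *
for u,v,z in ((254,199,.068),(283,317,.068),(254,163,.0),(325,57,.012),(411,50,.012),(250,155,.05)): print(u,v,atz('wrist',u,v,z).round(4))
E
```

```text
254 199 [ 0.4717 -0.0611  0.068 ]
283 317 [ 0.5014 -0.1919  0.068 ]
254 163 [ 0.4717 -0.0471  0.    ]
325 57 [0.5393 0.0615 0.012 ]
411 50 [0.6327 0.0796 0.012 ]
250 155 [ 0.4683 -0.028   0.05  ]
```

```bash
python3 -m handwheel '[[[0.0854,-0.003,0.004,0.03,0],[0.0854,0,0,0.035,0],[0.0854,0,0,0.035,0],[0.0854,0,0,0.025,0],[0.0854,0,0,0.0135,0],[0.0854,0,0,0,0],[0.04,0,0,0,0],[0.04,0,0,0,0],[0.04,0,0,0,0],[0.04,0,0,0,0],[0.04,0,0,0,0],[0.04,0,0,0,0]]]' 40; python3 -m handwheel '[[[0.04,0,0,0,0],[0.04,0,0,-0.01,0],[0.04,0,0,-0.01,0],[0.04,0,0,0,0],[0.04,0,0,0,0],[0.04,0,0,0,0]]]' 40
```

```text
time: 3.27
eef_pos: [0.4751, -0.0621, 0.017]
tcp_rot: [0.707, 0.707, 0.0, 0.0]
contact_force: [-4.5, 0.5, 6.6]
opening: 0.675
finger_force: 45.8
time: 3.77
eef_pos: [0.4744, -0.0619, 0.0354]
tcp_rot: [0.707, 0.707, 0.0, 0.0]
contact_force: [0.1, -0.4, -5.6]
opening: 0.679
finger_force: 46.0
```

Wrist load is about 5.8 N, within the filled range, so tin 1 looks like the heavy one. I'll raise it and move towards the bed, then check the weight again and measure the bed.

```bash
python3 -m handwheel '[[[0.04,0,0,-0.03,0],[0.04,0,0,-0.035,0],[0.04,0.02,0.019,0,0],[0.04,0.02,0.019,0,0],[0.04,0.02,0.019,0,0],[0.04,0.02,0.019,0,0],[0.04,0,0,0,0],[0.04,0,0,0,0],[0.04,0,0,0,0],[0.04,0,0,0,0]]]'
python3 - <<'E'
from h import *
print(get_state()['eef_pos'],get_state()['contact_force'])
cv2.imwrite('pics/w2.png',viewer.read_camera('wrist'))
for nm,z in (('press_bed',.018),('press_hinge',.081)):
    for d in viewer.pinpoint('wrist',nm):
        u,v=d['xy'][0]*512,d['xy'][1]*384
        print(nm,round(d['confidence'],2),int(u),int(v),atz('wrist',u,v,z).round(3))
E
```

```text
time: 4.6
eef_pos: [0.5492, 0.0177, 0.0994]
tcp_rot: [0.707, 0.707, -0.001, -0.001]
contact_force: [-0.2, -0.0, -5.5]
opening: 0.675
finger_force: 49.2
[0.54919142 0.01765007 0.0994228 ] [-0.15502776 -0.02645751 -5.4683586 ]
```

View pics/w2.png

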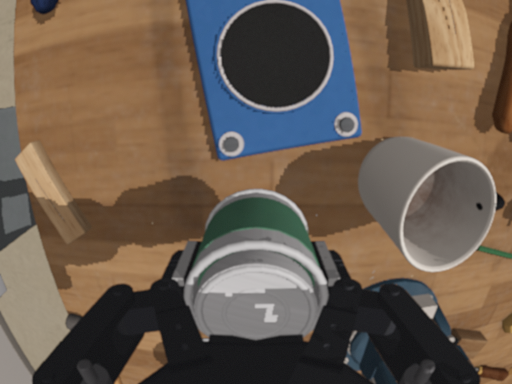

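```bash
python3 - <<'E'
from h import *
im=cv2.imread('pics/w2.png'); g=im.max(2); m=np.zeros(g.shape,np.uint8); m[2:108,215:336]=(g[2:108,215:336]<60)
n,l,st,ce=cv2.connectedComponentsWithStats(m); k=l[55,277]; print(st[k],ce[k])
c=max(cv2.findContours((l==k).astype(np.uint8),0,1)[0],key=len)[:,0]
P=np.array([atz('wrist',*p,.018)[:2] for p in c]); 
A=np.c_[2*P,np.ones(len(P))]; s=np.linalg.lstsq(A,(P**2).sum(1),rcond=None)[0]; print('bed',s[:2],'r',np.sqrt(s[2]+s[0]**2+s[1]**2))
a,b=atz('wrist',218,158,.012),atz('wrist',360,135,.012); print(a,b,np.linalg.norm(a-b),np.degrees(np.arctan2(*(b-a)[1::-1])))
f=.0994-.017
for u,v,z in ((256,302,f+.069),(195,290,f+.062),(328,280,f+.062),(258,190,f)): print(atz('wrist',u,v,z))
E
```

```text
[ 221    4  108  103 8617] [274.94197517  54.67703377]
bed [0.56400062 0.13166563] r 0.03931477672798694
[0.51949808 0.05087538 0.012     ] [0.63352703 0.07088737 0.012     ] 0.11577167749963574 9.953997970352606
[0.54959898 0.02541151 0.1514    ]
[0.52437369 0.02528078 0.1444    ]
[0.578916  0.0302218 0.1444   ]
[0.55074859 0.04789102 0.0824    ]
```

```bash
python3 -m handwheel '[[[0.04,0.028,0.004,0,0],[0.04,0.028,0.004,0,0],[0.04,0.028,0.004,0,0],[0.04,0.028,0.003,0,0],[0.04,0,0,0.02,0],[0.04,0,0,0.02,0],[0.04,0,0,0.012,0],[0.04,0,0,0.006,0],[0.04,0,0,0,0],[0.04,0,0,0,0],[0.04,0,0,0,0]]]'
```

```text
time: 5.67
eef_pos: [0.5665, 0.1297, 0.0437]
tcp_rot: [0.707, 0.707, 0.001, 0.001]
contact_force: [-0.0, 0.5, -6.3]
opening: 0.679
finger_force: 49.0
```

```bash
python3 -m handwheel '[[[0.04,0,0,0.002,0],[0.04,0,0,0.002,0],[0.04,0,0,0,0],[0.04,0,0,0,0]]]'
python3 - <<'E'
from h import *
print(get_state()['eef_pos'],get_state()['contact_force'])
cv2.imwrite('pics/w3.png',viewer.read_camera('wrist'))
E
```

```text
time: 6.0
eef_pos: [0.5653, 0.13, 0.0385]
tcp_rot: [0.707, 0.707, 0.0, 0.0]
contact_force: [0.8, -0.0, -5.7]
opening: 0.688
finger_force: 49.1
[0.56534912 0.1300209  0.03853941] [ 0.83846393 -0.03570653 -5.74309507]
```

View pics/w3.png

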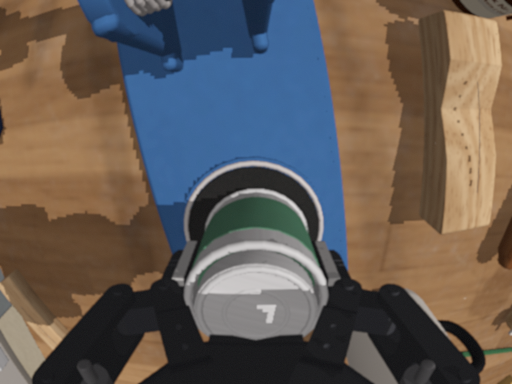

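```bash
python3 - <<'E'
from h import *
for u,v,z in ((255,167,.018),(258,192,.0205),(189,215,.018),(319,213,.018)): print(atz('wrist',u,v,z).round(4))
E
python3 -m handwheel '[[[0.04,0,0,0.0015,0],[0.04,0,0,0.0015,0],[0.04,0,0,0,0],[0.04,0,0,0,0]]]'
```

```text
[0.5647 0.1731 0.018 ]
[0.5664 0.1592 0.0205]
[0.5248 0.1436 0.018 ]
[0.6031 0.1449 0.018 ]
time: 6.38
eef_pos: [0.5653, 0.1301, 0.0352]
tcp_rot: [0.707, 0.707, -0.0, -0.0]
contact_force: [-0.4, 0.0, -6.6]
opening: 0.678
finger_force: 49.2
```

```bash
python3 -m handwheel '[[[0.04,0.002,-0.001,0.001,0],[0.04,0,0,0.001,0],[0.04,0,0,0,0],[0.04,0,0,0,0]]]'; python3 -m handwheel '[[[0.04,0,0,0.0015,0],[0.04,0,0,0,0],[0.04,0,0,0,0]]]'
```

```text
time: 6.72
eef_pos: [0.5653, 0.1315, 0.0352]
tcp_rot: [0.707, 0.707, -0.0, 0.001]
contact_force: [-3.2, -5.3, 6.3]
opening: 0.682
finger_force: 50.3
time: 6.97
eef_pos: [0.5653, 0.1315, 0.0351]
tcp_rot: [0.707, 0.707, -0.0, 0.0]
contact_force: [-6.4, -5.6, 13.5]
opening: 0.675
finger_force: 51.1
```

```bash
python3 -m handwheel '[[[0.04,-0.0015,0.0005,-0.001,0],[0.0854,0,0,0,0],[0.0854,0,0,0,0],[0.0854,0,0,0,0],[0.0854,0,0,0,0],[0.0854,0,0,0,0],[0.0854,0,0,-0.02,0],[0.0854,0,0,-0.04,0],[0.0854,0,0,-0.04,0],[0.0854,0,0,-0.04,0],[0.0854,0,0,0,0],[0.0854,0,0,0,0]]]'
python3 - <<'E'
from h import *
print(get_state()['eef_pos'],get_state()['contact_force'])
cv2.imwrite('pics/w4.png',viewer.read_camera('wrist'))
E
```

```text
time: 7.97
eef_pos: [0.5672, 0.1308, 0.1768]
tcp_rot: [0.707, 0.707, 0.003, 0.003]
contact_force: [-0.6, 0.6, -1.0]
opening: 1.003
finger_force: 0.0
[0.56717441 0.13081541 0.17683511] [-0.5885208   0.58141323 -0.96982615]
```

View pics/w4.png

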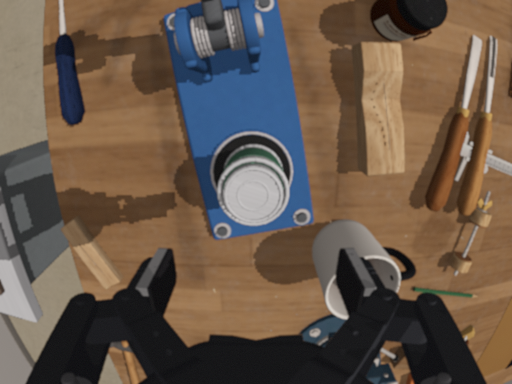

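The tin stands on the bed with its lid at (253,195), let go, and its dark surround looks even. Now I'll raise, turn and go above sleeve a (predicted at about 0.488, 0.334, 0.304).

```bash
python3 -c "
from h import *
print(atz('wrist',253,196,.086))"
python3 -m handwheel '[[[0.0854,0,0,-0.016,6.67],[0.0854,0,0,-0.016,6.67],[0.0854,0,0,-0.016,6.67],[0.0854,0,0,-0.016,6.67],[0.0854,0,0,-0.016,6.67],[0.0854,0,0,-0.016,6.67],[0.0854,0,0,-0.016,6.67],[0.0854,0,0,-0.016,6.67],[0.0854,0,0,-0.016,6.67],[0.0854,0,0,-0.016,6.67],[0.0854,0,0,-0.016,6.67],[0.0854,0,0,-0.016,6.67]]]'
python3 -m handwheel '[[[0.0854,-0.0061,-0.0305,0,0],[0.0854,-0.0061,-0.0305,0,0],[0.0854,-0.0061,-0.0305,0,0],[0.0854,-0.0061,-0.0305,0,0],[0.0854,-0.0061,-0.0305,0,0],[0.0854,-0.0061,-0.0305,0,0],[0.0854,-0.0061,-0.0305,0,0],[0.0854,0,0,0,0],[0.0854,0,0,0,0],[0.0854,0,0,0,0]]]'
python3 - <<'E'
from h import *
s=get_state();print(s['eef_pos'],R.from_quat(s['tcp_rot']).as_matrix().round(3).tolist())
cv2.imwrite('pics/w5.png',viewer.read_camera('wrist'))
for d in viewer.pinpoint('wrist','lever_grip_a'):
        u,v=d['xy'][0]*512,d['xy'][1]*384
        print(round(d['confidence'],2),int(u),int(v),atz('wrist',u,v,.304).round(3))
E
```

```text
[0.56308162 0.13211541 0.086     ]
time: 9.02
eef_pos: [0.5643, 0.1306, 0.3623]
tcp_rot: [0.996, 0.084, -0.003, -0.0]
contact_force: [-0.3, -0.7, -0.2]
opening: 1.001
finger_force: 0.0
time: 9.85
eef_pos: [0.4856, 0.3331, 0.3626]
tcp_rot: [0.996, 0.087, -0.002, 0.001]
contact_force: [0.4, -0.4, 0.5]
opening: 1.004
finger_force: 0.0
[0.48563507 0.33311233 0.36262969] [[0.985, 0.173, -0.003], [0.173, -0.985, -0.002], [-0.003, 0.001, -1.0]]
0.63 253 99 [0.564 0.348 0.304]
```

View pics/w5.png

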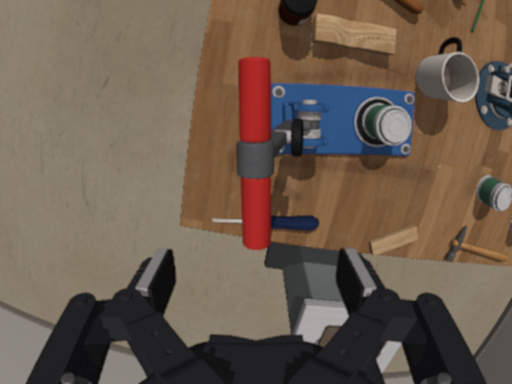

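The red sleeves are at (255,90) and (256,212), with the tin on the bed at (388,124). Position matches the prediction. I'll descend and pinch.

```bash
python3 -c "
from h import *
print(atz('wrist',256,212,.31),atz('wrist',257,248,.304),atz('wrist',255,158,.304))"
python3 -m handwheel '[[[0.0854,0,0,0.03,0],[0.0854,0,0,0.03,0],[0.0854,0,0,0.018,0],[0.0854,0,0,0,0],[0.015,0,0,0,0],[0.015,0,0,0,0],[0.015,0,0,0,0],[0.015,0,0,0,0],[0.015,0,0,0,0],[0.015,0,0,0,0],[0.015,0,0,0,0],[0.015,0,0,0,0]]]' 30
```

```text
[0.48728827 0.33261057 0.31      ] [0.45490803 0.32615236 0.304     ] [0.52446539 0.33979317 0.304     ]
time: 10.95
eef_pos: [0.4864, 0.3336, 0.2884]
tcp_rot: [0.996, 0.087, 0.001, -0.0]
contact_force: [0.1, -0.6, 5.0]
opening: 0.248
finger_force: 29.6
```

```bash
python3 -c "
import numpy as np
t=np.radians(np.linspace(109.05,5.83,21));s=.236*np.cos(t);h=.236*np.sin(t)
print(np.c_[np.diff(s),-np.diff(h)].round(4).tolist())"
```

```text
[[0.0204, -0.006], [0.0208, -0.0042], [0.0211, -0.0023], [0.0212, -0.0004], [0.0212, 0.0015], [0.021, 0.0034], [0.0206, 0.0053], [0.02, 0.0071], [0.0193, 0.0089], [0.0184, 0.0106], [0.0174, 0.0122], [0.0162, 0.0137], [0.0149, 0.0151], [0.0135, 0.0164], [0.0119, 0.0176], [0.0103, 0.0186], [0.0086, 0.0194], [0.0068, 0.0201], [0.005, 0.0207], [0.0031, 0.021]]
```

```bash
python3 -m handwheel '[[[0.015,0,0.0204,-0.006,0],[0.015,0,0.0208,-0.0042,0],[0.015,0,0.0211,-0.0023,0],[0.015,0,0.0212,-0.0004,0],[0.015,0,0.0212,0.0015,0],[0.015,0,0.021,0.0034,0],[0.015,0,0,0,0],[0.015,0,0,0,0]]]' 30
```

```text
time: 11.62
eef_pos: [0.5095, 0.2094, 0.2974]
tcp_rot: [0.996, 0.086, 0.003, -0.001]
contact_force: [1.8, 1.4, 6.5]
opening: 0.244
finger_force: 31.5
```

```bash
python3 -m handwheel '[[[0.015,0,0.0206,0.0053,0],[0.015,0,0.02,0.0071,0],[0.015,0,0.0193,0.0089,0],[0.015,0,0.0184,0.0106,0],[0.015,0,0.0174,0.0122,0],[0.015,0,0.0162,0.0137,0],[0.015,0,0.0149,0.0151,0],[0.015,0,0,0,0],[0.015,0,0,0,0]]]'; python3 -m handwheel '[[[0.015,0,0.0135,0.0164,0],[0.015,0,0.0119,0.0176,0],[0.015,0,0.0103,0.0186,0],[0.015,0,0.0086,0.0194,0],[0.015,0,0.0068,0.0201,0],[0.015,0,0,0,0],[0.015,0,0,0,0]]]'
```

```text
time: 12.37
eef_pos: [0.5319, 0.0845, 0.2226]
tcp_rot: [0.996, 0.086, 0.003, -0.0]
contact_force: [5.3, 2.5, 2.2]
opening: 0.246
finger_force: 32.3
time: 12.95
eef_pos: [0.5406, 0.0347, 0.1301]
tcp_rot: [0.996, 0.087, 0.003, -0.0]
contact_force: [4.1, 2.7, 1.0]
opening: 0.244
finger_force: 34.1
```

```bash
python3 -m handwheel '[[[0.015,0,0.005,0.0207,0],[0.015,0,0.002,0.011,0],[0.015,0,0.001,0.008,0],[0.015,0,0,0.004,0],[0.015,0,0,0,0],[0.015,0,0,0,0],[0.015,0,0,0,0]]]'
```

```text
time: 13.53
eef_pos: [0.5423, 0.0265, 0.0878]
tcp_rot: [0.996, 0.087, 0.003, 0.0]
contact_force: [5.2, 0.8, 4.5]
opening: 0.252
finger_force: 35.7
```

```bash
python3 -m handwheel '[[[0.015,0,0,0.003,0],[0.015,0,0,0,0],[0.015,0,0,0,0]]]';  python3 -m handwheel '[[[0.015,0,0,0.003,0],[0.015,0,0,0,0],[0.015,0,0,0,0]]]'
```

```text
time: 13.78
eef_pos: [0.5424, 0.0263, 0.0854]
tcp_rot: [0.996, 0.087, 0.003, 0.001]
contact_force: [4.5, -0.3, 6.7]
opening: 0.245
finger_force: 36.0
time: 14.03
eef_pos: [0.5425, 0.0262, 0.0848]
tcp_rot: [0.996, 0.087, 0.002, 0.001]
contact_force: [-2.6, -0.3, 19.6]
opening: 0.244
finger_force: 37.2
```

```bash
python3 -m handwheel '[[[0.015,0,0,0.003,0],[0.015,0,0,0,0],[0.015,0,0,0,0]]]'; python3 -c "
from h import *
for n in ('scene','wrist'): cv2.imwrite(f'pics/{n}6.png',viewer.read_camera(n))
im=cv2.imread('pics/scene6.png')[150:270,150:320]; a=cv2.resize(im,None,fx=4,fy=4,interpolation=2); cv2.imwrite('pics/c6.png',a)"
```

```text
time: 14.28
eef_pos: [0.5425, 0.0261, 0.0844]
tcp_rot: [0.996, 0.087, 0.002, 0.001]
contact_force: [-9.8, -0.0, 33.3]
opening: 0.245
finger_force: 38.4
```

View pics/c6.png

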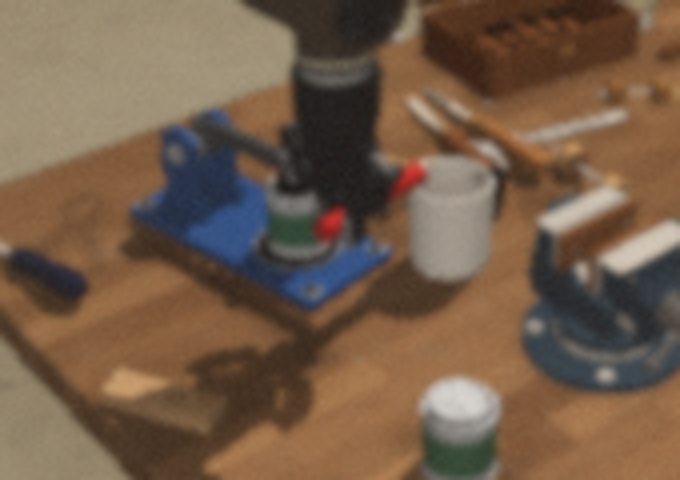

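The lever is level at its stop, with the black foot on the tin's lid at crop (297,180) and the force rising against a hard stop. Leading it back now.

```bash
python3 -m handwheel '[[[0.015,0,0,-0.011,0],[0.015,0,-0.0031,-0.021,0],[0.015,0,-0.005,-0.0207,0],[0.015,0,-0.0068,-0.0201,0],[0.015,0,-0.0086,-0.0194,0],[0.015,0,-0.0103,-0.0186,0],[0.015,0,-0.0119,-0.0176,0],[0.015,0,-0.0135,-0.0164,0],[0.015,0,0,0,0],[0.015,0,0,0,0]]]' 30; python3 -m handwheel '[[[0.015,0,-0.0149,-0.0151,0],[0.015,0,-0.0162,-0.0137,0],[0.015,0,-0.0174,-0.0122,0],[0.015,0,-0.0184,-0.0106,0],[0.015,0,-0.0193,-0.0089,0],[0.015,0,-0.02,-0.0071,0],[0.015,0,-0.0206,-0.0053,0],[0.015,0,0,0,0],[0.015,0,0,0,0]]]'
```

```text
time: 15.22
eef_pos: [0.53, 0.0847, 0.2227]
tcp_rot: [0.996, 0.088, 0.001, 0.001]
contact_force: [2.5, -3.0, 4.4]
opening: 0.246
finger_force: 32.8
time: 15.97
eef_pos: [0.5065, 0.2098, 0.2939]
tcp_rot: [0.996, 0.087, -0.002, 0.0]
contact_force: [-3.7, 0.8, 4.6]
opening: 0.244
finger_force: 34.1
```

```bash
python3 -m handwheel '[[[0.015,0,-0.021,-0.0034,0],[0.015,0,-0.0212,-0.0015,0],[0.015,0,-0.0212,0.0004,0],[0.015,0,-0.0211,0.0023,0],[0.015,0,-0.0208,0.0042,0],[0.015,0,-0.0204,0.006,0],[0.015,0,0,0,0],[0.015,0,0,0,0],[0.015,0,0,0,0]]]'
```

```text
time: 16.72
eef_pos: [0.484, 0.3323, 0.2838]
tcp_rot: [0.996, 0.086, -0.004, 0.0]
contact_force: [-6.1, -0.4, -1.8]
opening: 0.245
finger_force: 35.4
```

```bash
python3 -m handwheel '[[[0.0854,0,0,0,0],[0.0854,0,0,0,0],[0.0854,0,0,0,0],[0.0854,0,0,0,0],[0.0854,0,0,0,0],[0.0854,0,0,-0.03,0],[0.0854,0,0,-0.03,0],[0.0854,0,0,-0.03,0],[0.0854,0,0,-0.02,0],[0.0854,0,0,0,0],[0.0854,0,0,0,0],[0.0854,0,0,0,0]]]'
python3 -c "
from h import *
s=get_state();print(s['eef_pos'],s['contact_force'])
im=viewer.read_camera('wrist');cv2.imwrite('pics/w7.png',im)
for n,z in (('lever_grip_a',.304),('press_bed',.018)):
  for d in viewer.pinpoint('wrist',n): print(n,d,atz('wrist',d['xy'][0]*512,d['xy'][1]*384,z).round(3))
"
```

```text
time: 17.72
eef_pos: [0.4856, 0.3333, 0.3955]
tcp_rot: [0.996, 0.087, -0.001, 0.0]
contact_force: [-0.1, -0.3, -0.3]
opening: 0.997
finger_force: 0.0
[0.48563165 0.33333738 0.39551878] [-0.13099115 -0.26421247 -0.29070119]
lever_grip_a {'xy': [0.5012, 0.5086], 'confidence': 0.83} [0.486 0.333 0.304]
lever_grip_a {'xy': [0.5018, 0.2565], 'confidence': 0.7} [0.563 0.346 0.304]
press_bed {'xy': [0.7234, 0.3156], 'confidence': 0.84} [0.56  0.134 0.018]
```

View pics/w7.png

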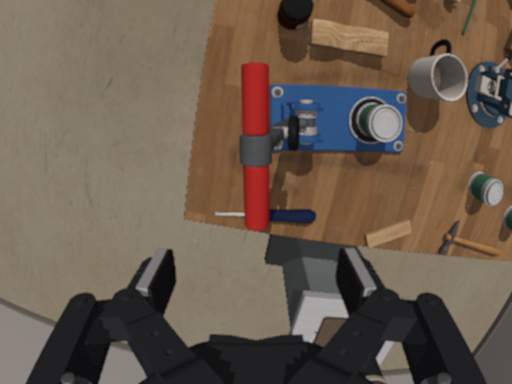

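The lever is back at rest with its sleeves at (255,95) and (257,195). The tin is upright on the bed at (382,123), and the mug, offcut and visible second tin are where they were. Signing off.

```bash
python3 -c "
from h import *
print(atz('wrist',386,123,.081)); print(sign_off())"
```

```text
[0.56496742 0.13221424 0.081     ]
the job is handed in; nothing more can be done
None
```

I handed the job in at about 18 s: the heavy tin (about 5.8 N) stands upright on the press bed within about 2 mm of its centre, its lid was pressed until the lever met its stop, and the lever is back at rest; it was the first tin I lifted and was clearly heavy, so I did not lift or touch the other two.

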